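# Seat the tooling pins and hold the cam at full lift

### The job

A wing rib lies on the drill jig: first press both tooling pins that hold the rib down into the jig until their heads sit fully home on the rib, then swing the cam lever up to its highest lift point, with the lever standing upright, so that the backing bar is raised as far as it goes under the rib. The lever springs back, so do not let go: the program finishes while still holding it there. Leave the other things on the jig and table where they are.

Things in the scene. Friction and masses are not known exactly. Their poses are not given: they have to be found in the camera images.
- jig: Drill jig, fixed: plywood board 240 x 460 x 18 mm. Origin under the board's centre; x away from the robot, y left along the rib, z up; it turns only about z. On it a green wing rib with large holes, 90 mm wide (x), 400 mm long plus round nose (y), centre line at x = 15 mm, top at z = 84 mm. The backing bar lies across under the rib at y = 0, the cam lever at its end on the robot's side.
- pin_left_top (a point): Centre of the top face of the left tooling pin's round steel head (26 mm diameter, 12 mm high, flat on top), at jig x = 15, y = +110 mm. Fully home the top face is at z = 96 mm; it starts 5 to 13 mm higher. The pin slides straight down, with about 6 N of friction, and stays where it is left.
- pin_right_top (a point): The same for the right tooling pin, at jig x = 15, y = -110 mm.
- pin_left (a joint): How far the left pin's head stands proud of its home position, in m: 0 is fully home, with the head on the rib.
- pin_right (a joint): The same for the right pin.
- lever (a joint): Angle of the cam lever in rad, about an axle along the jig's x. 0: rest, the lever slants 15 degrees above the jig's +y direction; growing values swing the handle up; 1.309: upright, cam lobe straight up, highest lift; beyond that the lift falls again (stop at 2.1). A spring pulls it back to 0, with about 0.35 N m throughout.
- lever_handle (a point): Middle of the graspable part of the lever's black round handle, a level bar along the jig's x, 18 mm in diameter, 76 mm long, 100 mm from the axle, like a crank handle. The steel lever rod (10 mm) joins it 37 mm from here towards +x; its free end is 35 mm away towards -x. 71 mm above the table at rest, 145 mm upright. It can turn in a gripper that keeps its attitude.
- lever_axis (a point): Point on the lever's axle line in the plane in which lever_handle swings (jig x = -107, y = 0, z = 45 mm): centre of the handle's circle, radius 100 mm.
- bar (a joint): Lift of the backing bar in m: 0 at rest, 0.0130 at the cam's highest point; moved by the lever only. It falls by 0.7 mm when the lever is about 15 degrees short of or past upright.
- bar_end (a point): Top face of the aluminium backing bar (22 mm wide, 8 mm thick) near its end on the robot's side, over the cam.
- rivet_jar: Small clear jar with steel lid, 44 mm diameter, 62 mm high, loose on the jig board's right near corner. Origin under its centre. Leave it.
- offcut: Wooden offcut 50 x 30 x 30 mm, loose on the jig board's left near corner. Origin under its centre. Leave it.
- oil_bottle: Small white bottle, 34 mm diameter, 85 mm high, loose on the jig board's right far corner. Origin under its centre. Leave it.
- hammer: Hammer lying on the table to the left. Leave it.
- screwdriver: Screwdriver lying on the table to the right. Leave it.
- mug: White mug, 80 mm diameter, 90 mm high, on the table to the right. Leave it.
- tape: Roll of paper tape, 90 mm diameter, 25 mm high, on the table to the left. Leave it.

How it is judged:
By the outcome, as a careful person would: the job done as asked, in the order asked, and still so for the second after the job is handed in, while the arm keeps its last pose, push and grip.
It also fails if it takes over 51 s, if anything falls off the work surface, if the arm or the gripper's body presses on something with over 40 N, if the wrist force passes 120 N, or if a joint passes its speed limit or range.

### The arm

A 6-joint arm with a two-finger parallel gripper is mounted at the origin on the work surface. World frame = base frame: x ahead of the robot, y to its left, z up, the work surface at z = 0. Lengths are in m, angles in rad, forces in N, time in s.
With the tool pointing down it reaches from about 0.375 to 0.9 m from the base axis. Payload 3.1 kg.
Tool frame: the origin (TCP) lies on the front face of the gripper's body, between the roots of the fingers; the fingertips stand 73 mm ahead of it and the grasp point (between the pads) lies 54 mm ahead of it (manip.tips_ahead is the distance from the TCP to the fingertips, in m); z points along the fingers, y is the line along which they close (so a half turn about z gives the same grasp; the last joint's range is limited). The gripper opens to 85 mm and grips with 20 to 120 N. Pads are 22 mm wide; open, the fingers measure 114 mm over their backs; the gripper's body (76 mm by 85 mm) begins 54 mm behind the grasp point. The pads swing forward as they close: fully open they stand 13 mm farther back than shut.
Start: joints at [-1.425, 0.527, 1.433, -0, 1.181, -0.178], TCP at [0.199, -0.592, 0.304] pointing down, gripper open.
Joint ranges: [-3.08, 3.08], [-0.75, 2.2], [0.22, 2.44], [-1.43, 4.57], [0, 2.65], [-2.85, 2.85]. Speed limits (rad/s): [2.79, 2.79, 3.14, 3.14, 3.14, 3.14].

### API

Orientations are given as a unit quaternion [x, y, z, w].
In Python, from station import sense, eyes, workorder, manip gives the robot as it stands.
- The arm moves only by the shell command python3 -m inch 'ROWS' [OPENING] [FORCE]. ROWS is JSON, a list of rows, each an object of numbers: "dx", "dy", "dz": the shift along the tool's x, y, z in cm; "wx", "wy", "wz": the turn, a rotation vector about the tool's x, y, z in degrees. In form: [{"dx": .., "dy": .., "dz": .., "wx": .., "wy": .., "wz": ..}, ...]. A call has 1 to 10 rows; each row shifts and turns the commanded pose from where the row before left it, along the tool's axes as they then stand; what a row does not reach is not made up. A row lasts 1/8 s, in which the tool goes at most 62.5 mm and 10.7 degrees, less where a joint would pass 70% of its speed; a pose out of reach is approached as far as the arm can. A call with a gripper value outside its range is refused whole. OPENING is the opening, from 0 (shut) to 1 (fully open), set as the call begins (- or left out, the last holds). The fingers move at their own pace and stop on an object; FORCE is the grip in N (left out, the last holds). Time passes only in rows, so rows that do not move let the fingers close. It gives the time, the measured TCP pose, the force, the opening and the grip force at its end, in the units of the state.
- sense(): the state, without advancing time (a new reading comes with each control period).
- eyes.snapshot(name): name is "side" or "top" or "wrist"; returns the picture (384x512x3 uint8, red, green, blue); there is no depth.
- eyes.camera_params(name): a dict with "fx", "fy", "cx", "cy" (pixels), "rvec" (rotation vector, rad) and "tvec" (3), from world to camera coordinates, as OpenCV has them. Camera axes: x right, y down, z forward; pixel columns grow to the right and rows downward; lengths in m; the calibration is good to about 2 mm. A picture is of the moment at which its call begins: read the wrist's pose just before it. camera_params takes no time and is no camera call; for the wrist camera it gives the pose at the moment of the call.
- workorder.sign_off(): hands the job in; it is judged then, once.
The state is a dict: "t": time; "q": joint angles; "qd": joint speeds; "tau": joint torques, N m; "tcp_pos": TCP position; "tool_rot": TCP orientation; "force": force on the tool from outside, world axes, zero at the start; "ft_torque": the same for the moment, N m; "finger_gap": opening from 0.0 (shut) to 1.0 (fully open); "gripper_force": force on a finger pad.
Only numpy, scipy, OpenCV 4.12 (cv2) and the standard library are available. Lean on these libraries where they do the work, as an engineer would, in place of code of your own. Each camera call takes 0.05 s, during which the arm holds its last target. There are 200 camera calls.

## Working session

There is one attempt and no reset: what is moved stays moved. The work goes in short steps, Python scripts to look and compute and a shell command to move; the robot and the scene stay as the last step left them, time stands still between calls to the robot, and variables do not carry over. Pictures are saved under pics/ and viewed, at most 10 in all, crops included, and the job is handed in when it is done.

```bash
mkdir -p pics
python3 - <<'E'
from station import sense, eyes, manip
import cv2
s=sense();print({k:s[k] for k in('t','tcp_pos','tool_rot','force','finger_gap')})
for n in('top','side'):
    im=eyes.snapshot(n);cv2.imwrite(f'pics/{n}0.png',im[:,:,::-1]);print(n,eyes.camera_params(n))
a=cv2.imread('pics/top0.png')
E
```

```text
{'t': 0.0, 'tcp_pos': array([ 0.19940476, -0.5917612 ,  0.3029433 ]), 'tool_rot': array([ 9.86843397e-01,  1.61675468e-01,  2.94370627e-05, -1.07297225e-03]), 'force': array([-0.66619296, -0.2893705 ,  0.65130891]), 'finger_gap': 1.0044573166055966}
top {'fx': 356.5678602359345, 'fy': 356.5678602359345, 'cx': 258.16356465170503, 'cy': 190.50252542576294, 'rvec': array([ 2.27550468, -1.92594191,  0.20405474]), 'tvec': array([-0.0751673 ,  0.53964135,  1.13317255])}
side {'fx': 382.4338376047679, 'fy': 382.4338376047679, 'cx': 246.98232877693556, 'cy': 191.07113501819353, 'rvec': array([ 0.48840533, -2.57183803,  1.40043891]), 'tvec': array([0.52523508, 0.20659538, 1.02002173])}
```

View pics/top0.png

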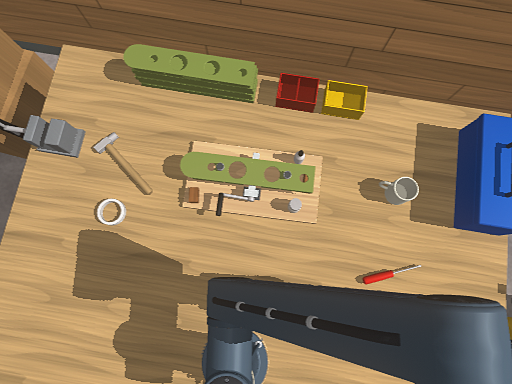

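View pics/side0.png

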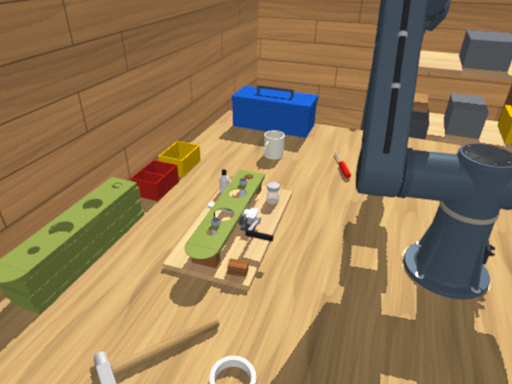

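The top view shows the rib with pins near (219,167) and (286,175) and the handle near (220,204). In the side view the pins are near (215,222) and (243,182), and the handle near (258,236). I'll zoom in on both.

Run:
```python
import cv2,numpy as np
a=cv2.imread('pics/top0.png')[140:230,175:330]; b=cv2.imread('pics/side0.png')[165:290,160:300]
a=cv2.resize(a,None,fx=5,fy=5,interpolation=cv2.INTER_CUBIC)
b=cv2.resize(b,None,fx=4,fy=4,interpolation=cv2.INTER_CUBIC)
cv2.imwrite('pics/topz.png',a);cv2.imwrite('pics/sidez.png',b)
```

```text
(no output)
```

View pics/topz.png

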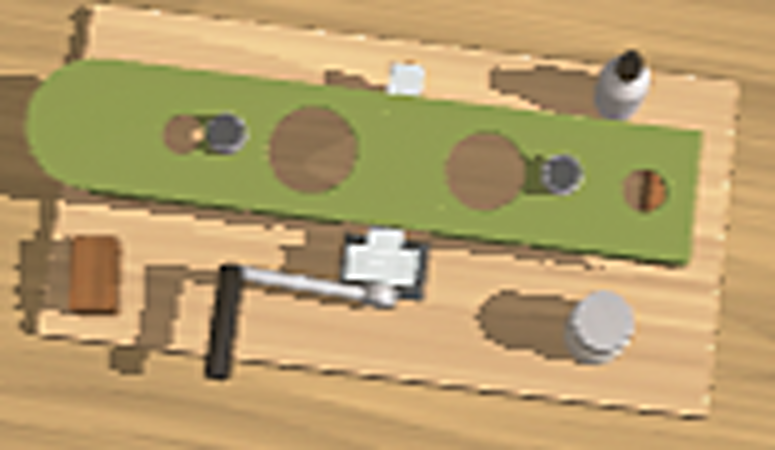

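View pics/sidez.png

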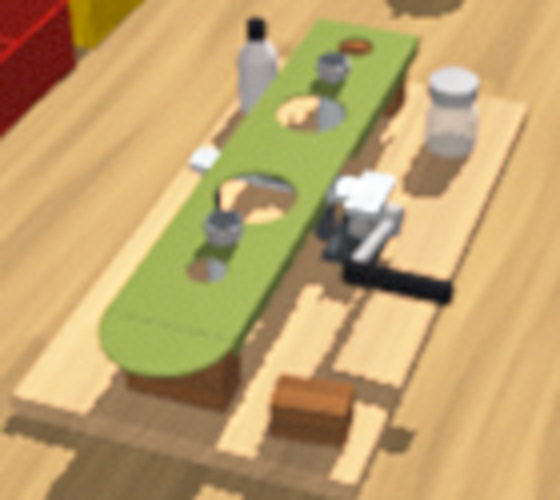

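Top crop: pin tops are at zoom (226,130) and (563,172), and the handle runs from (230,270) to (217,376). Side crop: pins are at (224,220) and (333,62), handle from (347,268) to (448,291). Next I'll triangulate these points and ray-cast the board corners.

```bash
cat > h.py <<'E'
import numpy as np,cv2
from scipy.spatial.transform import Rotation as R
def ray(p,px):
    Rm=cv2.Rodrigues(np.array(p['rvec']))[0];t=np.array(p['tvec'])
    d=Rm.T@np.array([(px[0]-p['cx'])/p['fx'],(px[1]-p['cy'])/p['fy'],1]);return -Rm.T@t,d/np.linalg.norm(d)
def plane(p,px,z):
    o,d=ray(p,px);return o+d*(z-o[2])/d[2]
def tri(rs):
    A=sum(np.eye(3)-np.outer(d,d) for o,d in rs);b=sum((np.eye(3)-np.outer(d,d))@o for o,d in rs)
    x=np.linalg.solve(A,b);return x,[np.linalg.norm(np.cross(x-o,d)) for o,d in rs]
E
python3 - <<'E'
from h import *
from station import eyes
T=eyes.camera_params('top');S=eyes.camera_params('side')
tz=lambda x,y:(175+(x+.5)/5-.5,140+(y+.5)/5-.5)
sz=lambda x,y:(160+(x+.5)/4-.5,165+(y+.5)/4-.5)
for n,a,b in[('L',(226,130),(224,220)),('R',(563,172),(333,62)),('hroot',(231,270),(347,268)),('hend',(217,376),(448,291))]:
    x,e=tri([ray(T,tz(*a)),ray(S,sz(*b))]);print(n,x.round(4),np.round(e,4))
c=np.array([plane(T,tz(*p),.018)[:2] for p in[(92,5),(738,82),(708,415),(40,335)]]);print(c.round(4),c.mean(0).round(4),[np.linalg.norm(c[i]-c[i-1]).round(3) for i in range(4)])
d=c[0]-c[1]+c[3]-c[2];yaw=np.arctan2(-d[0],d[1]);print('yaw',np.degrees(yaw))
Rz=np.array([[np.cos(yaw),-np.sin(yaw)],[np.sin(yaw),np.cos(yaw)]])
for n,p in[('L',(.015,.11)),('R',(.015,-.11)),('axis',(-.107,0)),('hand',(-.107,.0966))]:print(n,c.mean(0)+Rz@np.array(p))
for n,z in(('L',(226,130)),('R',(563,172))):print(n,plane(T,tz(*z),.105))
print(eyes.camera_params('wrist'))
E
```

```text
L [0.5961 0.1502 0.1016] [0.0001 0.0001]
R [ 0.6054 -0.07    0.0994] [0.0003 0.0003]
hroot [0.5121 0.134  0.0728] [0.0015 0.0015]
hend [0.4419 0.13   0.0714] [0.0014 0.0014]
[[ 0.6923  0.2736]
 [ 0.712  -0.1855]
 [ 0.4756 -0.1957]
 [ 0.4545  0.2608]] [0.5836 0.0383] [np.float64(0.238), np.float64(0.46), np.float64(0.237), np.float64(0.457)]
yaw 2.5530156149213274
L [0.59369063 0.14886696]
R [ 0.60349026 -0.07091467]
axis [0.47671154 0.03354181]
hand [0.47240861 0.13004592]
L [0.59515914 0.14970583 0.105     ]
R [ 0.60365627 -0.06982209  0.105     ]
{'fx': 286.80961063218024, 'fy': 286.80961063218024, 'cx': 251.7655384354524, 'cy': 195.26660615023906, 'rvec': array([-2.3657059 ,  1.70063942,  0.23484826]), 'tvec': array([-0.62380942, -0.03484529,  0.37893719])}
```

The two methods agree: pins at L (0.595, 0.1495) and R (0.604, -0.0705), jig yaw about 2.45°, and handle at about (0.474, 0.131, 0.072). I'll turn the tool to the jig yaw, shut the fingers and move over the right pin.

```bash
python3 -m inch '[{"wz":8},{"wz":8.1},{"dx":2.7,"dy":-3.1},{"dx":2.7,"dy":-3.1},{"dx":2.7,"dy":-3.1},{"dx":2.7,"dy":-3.1},{"dx":2.7,"dy":-3.1},{"dx":2.7,"dy":-3.1},{"dx":2.7,"dy":-3.1},{"dx":2.7,"dy":-3.1}]' 0 40
python3 -m inch '[{"dx":2.7,"dy":-3.1},{"dx":2.7,"dy":-3.1},{"dx":2.7,"dy":-3.1},{"dx":2.7,"dy":-3.1},{"dx":2.7,"dy":-3.1},{"dx":2.2,"dy":-3.1,"dz":2},{"dy":-3.1,"dz":2},{},{}]'
python3 - <<'E'
from station import *
from h import *
print(R.from_quat(sense()['tool_rot']).as_matrix().round(3))
E
```

```text
[[ 0.948  0.319 -0.   ]
 [ 0.319 -0.948  0.002]
 [ 0.    -0.002 -1.   ]]invalid input at $[0]: expected keys dx, dy, dz, wx, wy, wz
invalid input at $[0]: expected keys dx, dy, dz, wx, wy, wz
```

```bash
python3 -m inch '[{"dx":0,"dy":0,"dz":0,"wx":0,"wy":0,"wz":8},{"dx":0,"dy":0,"dz":0,"wx":0,"wy":0,"wz":8.1},{"dx":2.7,"dy":-3.1,"dz":0,"wx":0,"wy":0,"wz":0},{"dx":2.7,"dy":-3.1,"dz":0,"wx":0,"wy":0,"wz":0},{"dx":2.7,"dy":-3.1,"dz":0,"wx":0,"wy":0,"wz":0},{"dx":2.7,"dy":-3.1,"dz":0,"wx":0,"wy":0,"wz":0},{"dx":2.7,"dy":-3.1,"dz":0,"wx":0,"wy":0,"wz":0},{"dx":2.7,"dy":-3.1,"dz":0,"wx":0,"wy":0,"wz":0},{"dx":2.7,"dy":-3.1,"dz":0,"wx":0,"wy":0,"wz":0},{"dx":2.7,"dy":-3.1,"dz":0,"wx":0,"wy":0,"wz":0}]' 0 40
python3 -m inch '[{"dx":2.7,"dy":-3.1,"dz":0,"wx":0,"wy":0,"wz":0},{"dx":2.7,"dy":-3.1,"dz":0,"wx":0,"wy":0,"wz":0},{"dx":2.7,"dy":-3.1,"dz":0,"wx":0,"wy":0,"wz":0},{"dx":2.7,"dy":-3.1,"dz":0,"wx":0,"wy":0,"wz":0},{"dx":2.7,"dy":-3.1,"dz":0,"wx":0,"wy":0,"wz":0},{"dx":2.7,"dy":-3.1,"dz":0,"wx":0,"wy":0,"wz":0},{"dx":2.2,"dy":-3.1,"dz":2,"wx":0,"wy":0,"wz":0},{"dx":0,"dy":-3.1,"dz":2,"wx":0,"wy":0,"wz":0},{"dx":0,"dy":0,"dz":0,"wx":0,"wy":0,"wz":0},{"dx":0,"dy":0,"dz":0,"wx":0,"wy":0,"wz":0}]'
python3 - <<'E'
from station import *
from h import *
print(R.from_quat(sense()['tool_rot']).as_matrix().round(3))
E
```

```text
t: 1.35
tcp_pos: [0.405, -0.3338, 0.3036]
tool_rot: [1.0, 0.022, -0.0, -0.0]
force: [0.4, -0.7, -0.1]
finger_gap: 0.0
gripper_force: 0.0
t: 2.6
tcp_pos: [0.5776, -0.0797, 0.264]
tool_rot: [1.0, 0.022, 0.0, 0.0]
force: [0.5, -0.2, -0.7]
finger_gap: 0.001
gripper_force: 0.0
[[ 0.999  0.044  0.   ]
 [ 0.044 -0.999 -0.001]
 [ 0.     0.001 -1.   ]]
```

Run:
```python
from station import *
from h import *
im=eyes.snapshot('wrist');cv2.imwrite('pics/w1.png',im[:,:,::-1])
p=eyes.camera_params('wrist')
print(ray(p,(256,192)))
Rm=cv2.Rodrigues(p['rvec'])[0]
for X in[(.604,-.0705,.105),(.5776,-.0797,.191)]:
    c=Rm@np.array(X)+p['tvec'];print(c[:2]/c[2]*p['fx']+[p['cx'],p['cy']])
```

```text
(array([ 0.64504293, -0.07751473,  0.33445189]), array([-0.25521532, -0.02602519, -0.96653393]))
[240.82446192 167.99654659]
[250.4141144  244.28420452]
```

View pics/w1.png

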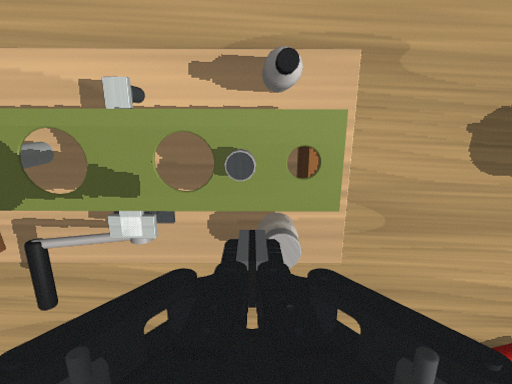

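The wrist view shows the right pin head at (240,164), against a predicted (241,168), so the estimate is good to about 2–3 mm. Next I align and descend.

```bash
python3 -m inch '[{"dx":1.4,"dy":-0.4,"dz":1,"wx":0,"wy":0,"wz":0},{"dx":1.4,"dy":-0.4,"dz":1.5,"wx":0,"wy":0,"wz":0},{"dx":0,"dy":0,"dz":2.0,"wx":0,"wy":0,"wz":0},{"dx":0,"dy":0,"dz":1.5,"wx":0,"wy":0,"wz":0},{"dx":0,"dy":0,"dz":1,"wx":0,"wy":0,"wz":0},{"dx":0,"dy":0,"dz":0,"wx":0,"wy":0,"wz":0}]'
python3 -m inch '[{"dx":0,"dy":0,"dz":0.5,"wx":0,"wy":0,"wz":0},{"dx":0,"dy":0,"dz":0.5,"wx":0,"wy":0,"wz":0},{"dx":0,"dy":0,"dz":0.4,"wx":0,"wy":0,"wz":0},{"dx":0,"dy":0,"dz":0.2,"wx":0,"wy":0,"wz":0},{"dx":0,"dy":0,"dz":0,"wx":0,"wy":0,"wz":0}]'
```

```text
t: 3.4
tcp_pos: [0.6047, -0.0699, 0.1929]
tool_rot: [1.0, 0.022, -0.001, -0.0]
force: [0.4, -0.3, -0.0]
finger_gap: -0.002
gripper_force: 0.0
t: 4.03
tcp_pos: [0.6049, -0.07, 0.1778]
tool_rot: [1.0, 0.022, -0.0, -0.0]
force: [-0.1, -0.1, 0.1]
finger_gap: 0.0
gripper_force: 0.0
```

```bash
python3 -m inch '[{"dx":0,"dy":0,"dz":0.2,"wx":0,"wy":0,"wz":0},{"dx":0,"dy":0,"dz":0.2,"wx":0,"wy":0,"wz":0},{"dx":0,"dy":0,"dz":0,"wx":0,"wy":0,"wz":0}]'
python3 -m inch '[{"dx":0,"dy":0,"dz":0.2,"wx":0,"wy":0,"wz":0},{"dx":0,"dy":0,"dz":0.1,"wx":0,"wy":0,"wz":0},{"dx":0,"dy":0,"dz":0,"wx":0,"wy":0,"wz":0}]'
```

```text
t: 4.4
tcp_pos: [0.6052, -0.0701, 0.1743]
tool_rot: [1.0, 0.022, 0.0, 0.0]
force: [0.2, 0.0, 3.5]
finger_gap: 0.001
gripper_force: 1.5
t: 4.78
tcp_pos: [0.6051, -0.0701, 0.1714]
tool_rot: [1.0, 0.022, 0.0, 0.0]
force: [-1.2, -0.1, 5.4]
finger_gap: 0.002
gripper_force: 2.5
```

Contact at a tip height of about 0.101, with roughly 6 N of sliding friction. I'll keep pressing until the force rises.

```bash
python3 -m inch '[{"dx":0,"dy":0,"dz":0.2,"wx":0,"wy":0,"wz":0},{"dx":0,"dy":0,"dz":0.1,"wx":0,"wy":0,"wz":0},{"dx":0,"dy":0,"dz":0,"wx":0,"wy":0,"wz":0}]'
python3 -m inch '[{"dx":0,"dy":0,"dz":0.1,"wx":0,"wy":0,"wz":0},{"dx":0,"dy":0,"dz":0,"wx":0,"wy":0,"wz":0}]'
```

```text
t: 5.15
tcp_pos: [0.6052, -0.0701, 0.1687]
tool_rot: [1.0, 0.022, 0.0, 0.0]
force: [-1.4, 1.1, 7.6]
finger_gap: 0.004
gripper_force: 3.3
t: 5.4
tcp_pos: [0.6052, -0.0701, 0.1686]
tool_rot: [1.0, 0.022, 0.0, 0.0]
force: [-3.1, -0.0, 11.3]
finger_gap: -0.002
gripper_force: 5.9
```

```bash
python3 -m inch '[{"dx":0,"dy":0,"dz":0.15,"wx":0,"wy":0,"wz":0},{"dx":0,"dy":0,"dz":0.1,"wx":0,"wy":0,"wz":0},{"dx":0,"dy":0,"dz":0,"wx":0,"wy":0,"wz":0}]'
```

```text
t: 5.78
tcp_pos: [0.6051, -0.07, 0.1684]
tool_rot: [1.0, 0.022, 0.001, 0.0]
force: [-7.1, 1.1, 24.7]
finger_gap: 0.004
gripper_force: 12.3
```

Right pin is home: the tip stops at 0.0955 and holds there with force rising to 25 N. On to the left pin, 220 mm away along -tool y.

```bash
python3 -m inch '[{"dx":0,"dy":0,"dz":-2.5,"wx":0,"wy":0,"wz":0},{"dx":0,"dy":0,"dz":-2.5,"wx":0,"wy":0,"wz":0},{"dx":0,"dy":-4,"dz":0,"wx":0,"wy":0,"wz":0},{"dx":0,"dy":-5,"dz":0,"wx":0,"wy":0,"wz":0},{"dx":0,"dy":-5,"dz":0,"wx":0,"wy":0,"wz":0},{"dx":0,"dy":-5,"dz":0,"wx":0,"wy":0,"wz":0},{"dx":0,"dy":-3,"dz":0,"wx":0,"wy":0,"wz":0},{"dx":0,"dy":0,"dz":1.5,"wx":0,"wy":0,"wz":0},{"dx":0,"dy":0,"dz":1.0,"wx":0,"wy":0,"wz":0},{"dx":0,"dy":0,"dz":0,"wx":0,"wy":0,"wz":0}]'
python3 - <<'E'
from station import *
from h import *
im=eyes.snapshot('wrist');cv2.imwrite('pics/w2.png',im[:,:,::-1])
E
```

```text
t: 7.02
tcp_pos: [0.5947, 0.1484, 0.1877]
tool_rot: [1.0, 0.021, -0.002, 0.0]
force: [-0.4, -0.8, 0.1]
finger_gap: 0.002
gripper_force: 0.0
```

View pics/w2.png

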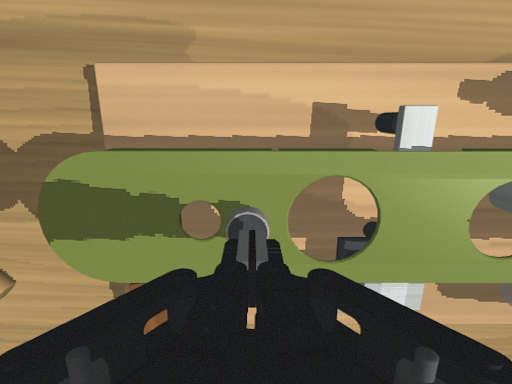

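The pin head is at about (247,230), just under the fingertips at (252,232), so it lies roughly 2–3 mm to the left. I'll shift 2 mm and press.

```bash
python3 -m inch '[{"dx":0.1,"dy":-0.2,"dz":0.3,"wx":0,"wy":0,"wz":0},{"dx":0,"dy":0,"dz":0.3,"wx":0,"wy":0,"wz":0},{"dx":0,"dy":0,"dz":0.3,"wx":0,"wy":0,"wz":0},{"dx":0,"dy":0,"dz":0.2,"wx":0,"wy":0,"wz":0},{"dx":0,"dy":0,"dz":0.2,"wx":0,"wy":0,"wz":0},{"dx":0,"dy":0,"dz":0,"wx":0,"wy":0,"wz":0}]'
python3 -m inch '[{"dx":0,"dy":0,"dz":0.2,"wx":0,"wy":0,"wz":0},{"dx":0,"dy":0,"dz":0.2,"wx":0,"wy":0,"wz":0},{"dx":0,"dy":0,"dz":0,"wx":0,"wy":0,"wz":0}]'
```

```text
t: 7.82
tcp_pos: [0.5962, 0.1518, 0.1762]
tool_rot: [1.0, 0.022, -0.0, 0.0]
force: [-0.3, 0.8, 0.1]
finger_gap: 0.002
gripper_force: 0.0
t: 8.2
tcp_pos: [0.5965, 0.1519, 0.173]
tool_rot: [1.0, 0.022, 0.0, -0.0]
force: [-1.2, -0.0, 5.7]
finger_gap: 0.0
gripper_force: 2.2
```

```bash
python3 -m inch '[{"dx":0,"dy":0,"dz":0.2,"wx":0,"wy":0,"wz":0},{"dx":0,"dy":0,"dz":0.1,"wx":0,"wy":0,"wz":0},{"dx":0,"dy":0,"dz":0,"wx":0,"wy":0,"wz":0}]'
```

```text
t: 8.57
tcp_pos: [0.5964, 0.1518, 0.17]
tool_rot: [1.0, 0.022, 0.0, -0.0]
force: [-0.6, -0.4, 4.9]
finger_gap: -0.003
gripper_force: 2.6
```

```bash
python3 -m inch '[{"dx":0,"dy":0,"dz":0.2,"wx":0,"wy":0,"wz":0},{"dx":0,"dy":0,"dz":0.1,"wx":0,"wy":0,"wz":0},{"dx":0,"dy":0,"dz":0,"wx":0,"wy":0,"wz":0}]'
python3 -m inch '[{"dx":0,"dy":0,"dz":0.2,"wx":0,"wy":0,"wz":0},{"dx":0,"dy":0,"dz":0.1,"wx":0,"wy":0,"wz":0},{"dx":0,"dy":0,"dz":0,"wx":0,"wy":0,"wz":0}]'
```

```text
t: 8.95
tcp_pos: [0.5964, 0.1519, 0.1686]
tool_rot: [1.0, 0.022, 0.001, 0.0]
force: [-4.5, -0.4, 14.1]
finger_gap: -0.001
gripper_force: 6.8
t: 9.32
tcp_pos: [0.5964, 0.1519, 0.1684]
tool_rot: [1.0, 0.022, 0.001, 0.0]
force: [-8.4, -0.2, 28.9]
finger_gap: 0.001
gripper_force: 14.4
```

Both pins stop at the same height with firm force. I'll lift, open the gripper and hover above the handle.

```bash
python3 -m inch '[{"dx":0,"dy":0,"dz":-4,"wx":0,"wy":0,"wz":0},{"dx":0,"dy":0,"dz":-4,"wx":0,"wy":0,"wz":0},{"dx":-3,"dy":0.5,"dz":-2,"wx":0,"wy":0,"wz":0},{"dx":-3,"dy":0.5,"dz":0,"wx":0,"wy":0,"wz":0},{"dx":-3,"dy":0.5,"dz":0,"wx":0,"wy":0,"wz":0},{"dx":-3.3,"dy":0,"dz":0,"wx":0,"wy":0,"wz":0},{"dx":0,"dy":0,"dz":0,"wx":0,"wy":0,"wz":0},{"dx":0,"dy":0,"dz":0,"wx":0,"wy":0,"wz":0},{"dx":0,"dy":0,"dz":0,"wx":0,"wy":0,"wz":0}]' 1 40
python3 - <<'E'
from station import *
from h import *
p=eyes.camera_params('wrist')
im=eyes.snapshot('wrist');cv2.imwrite('pics/w3.png',im[:,:,::-1])
Rm=cv2.Rodrigues(p['rvec'])[0]
for X in[(.474,.132,.071),(.596,.150,.096)]:
    c=Rm@np.array(X)+p['tvec'];print(c[:2]/c[2]*p['fx']+[p['cx'],p['cy']])
E
```

```text
t: 10.45
tcp_pos: [0.4754, 0.1314, 0.2635]
tool_rot: [1.0, 0.022, 0.001, -0.0]
force: [0.4, 0.2, -0.1]
finger_gap: 1.001
gripper_force: 0.0
[250.96533742 191.14150517]
[233.67051746  40.87966821]
```

View pics/w3.png

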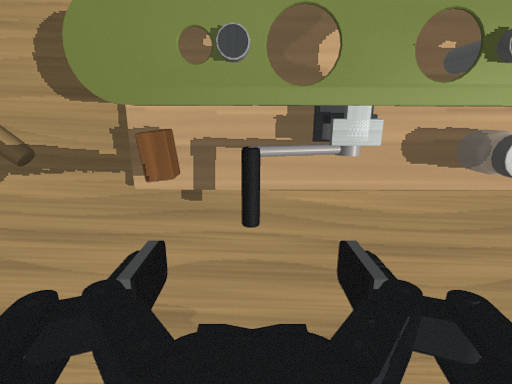

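The handle centre is at (251,188), predicted (251,191), and the gap to the offcut is fine with the fingers partly open. I'll descend and grip.

```bash
python3 -m inch '[{"dx":-0.1,"dy":0,"dz":3,"wx":0,"wy":0,"wz":0},{"dx":0,"dy":0,"dz":3,"wx":0,"wy":0,"wz":0},{"dx":0,"dy":0,"dz":3,"wx":0,"wy":0,"wz":0},{"dx":0,"dy":0,"dz":2,"wx":0,"wy":0,"wz":0},{"dx":0,"dy":0,"dz":1.6,"wx":0,"wy":0,"wz":0},{"dx":0,"dy":0,"dz":1.2,"wx":0,"wy":0,"wz":0},{"dx":0,"dy":0,"dz":0,"wx":0,"wy":0,"wz":0}]' 0.65
python3 -m inch '[{"dx":0,"dy":0,"dz":0,"wx":0,"wy":0,"wz":0},{"dx":0,"dy":0,"dz":0,"wx":0,"wy":0,"wz":0},{"dx":0,"dy":0,"dz":0,"wx":0,"wy":0,"wz":0},{"dx":0,"dy":0,"dz":0,"wx":0,"wy":0,"wz":0},{"dx":0,"dy":0,"dz":0,"wx":0,"wy":0,"wz":0},{"dx":0,"dy":0,"dz":0,"wx":0,"wy":0,"wz":0}]' 0 50
```

```text
t: 11.38
tcp_pos: [0.4731, 0.1314, 0.1246]
tool_rot: [1.0, 0.022, -0.001, 0.0]
force: [-0.1, -0.5, -0.4]
finger_gap: 0.647
gripper_force: 0.0
t: 12.12
tcp_pos: [0.4733, 0.1324, 0.1262]
tool_rot: [1.0, 0.021, 0.001, -0.001]
force: [-0.2, 5.3, 1.6]
finger_gap: 0.192
gripper_force: 48.7
```

Gripped on an 18 mm bar. Next, the first half of the arc.

```bash
python3 -m inch '[{"dx":0,"dy":0.42,"dz":-1.24,"wx":0,"wy":0,"wz":0},{"dx":0,"dy":0.58,"dz":-1.17,"wx":0,"wy":0,"wz":0},{"dx":0,"dy":0.73,"dz":-1.09,"wx":0,"wy":0,"wz":0},{"dx":0,"dy":0.86,"dz":-0.98,"wx":0,"wy":0,"wz":0},{"dx":0,"dy":0.98,"dz":-0.86,"wx":0,"wy":0,"wz":0},{"dx":0,"dy":0,"dz":0,"wx":0,"wy":0,"wz":0},{"dx":0,"dy":0,"dz":0,"wx":0,"wy":0,"wz":0}]'
```

```text
t: 13.0
tcp_pos: [0.4744, 0.0999, 0.1814]
tool_rot: [1.0, 0.02, 0.001, -0.004]
force: [-2.6, 21.2, 17.0]
finger_gap: 0.195
gripper_force: 48.9
```

Forces point outward radially, so my commanded arc runs about 4 mm inside the true circle. A circle fit of the measured poses gives a TCP circle centre of y≈0.0345, z≈0.106. I'll correct and continue to 75°.

```bash
python3 -m inch '[{"dx":0,"dy":0,"dz":-0.7,"wx":0,"wy":0,"wz":0},{"dx":0,"dy":1.09,"dz":-0.73,"wx":0,"wy":0,"wz":0},{"dx":0,"dy":1.17,"dz":-0.58,"wx":0,"wy":0,"wz":0},{"dx":0,"dy":1.24,"dz":-0.42,"wx":0,"wy":0,"wz":0},{"dx":0,"dy":0,"dz":0,"wx":0,"wy":0,"wz":0},{"dx":0,"dy":0,"dz":0,"wx":0,"wy":0,"wz":0}]'
```

```text
t: 13.75
tcp_pos: [0.4761, 0.062, 0.2057]
tool_rot: [1.0, 0.021, 0.001, -0.002]
force: [-2.7, 8.8, 16.0]
finger_gap: 0.188
gripper_force: 49.3
```

There's still an upward push of 16 N, so I'll look at the lever in the top and side views before going on.

Run:
```python
from station import *
from h import *
a=eyes.snapshot('top')[:,:,::-1][140:230,175:275]; b=eyes.snapshot('side')[:,:,::-1][165:265,200:300]; w=eyes.snapshot('wrist')[:,:,::-1]
f=lambda x,k:cv2.resize(x,None,fx=k,fy=k,interpolation=cv2.INTER_CUBIC)
o=np.zeros((600,800,3),np.uint8);o[:270,:300]=f(a,3);o[:300,300:700]=f(b,4)[:300];o[300:,:400]=f(w,400/512)
cv2.imwrite('pics/c4.png',o);s=sense();print(s['tcp_pos'],s['force'],s['ft_torque'],s['t'])
```

```text
[0.47613612 0.06202796 0.20567829] [-2.76442498  8.48618974 16.73074649] [1.70347488 0.446072   0.0359476 ] 13.9
```

View pics/c4.png

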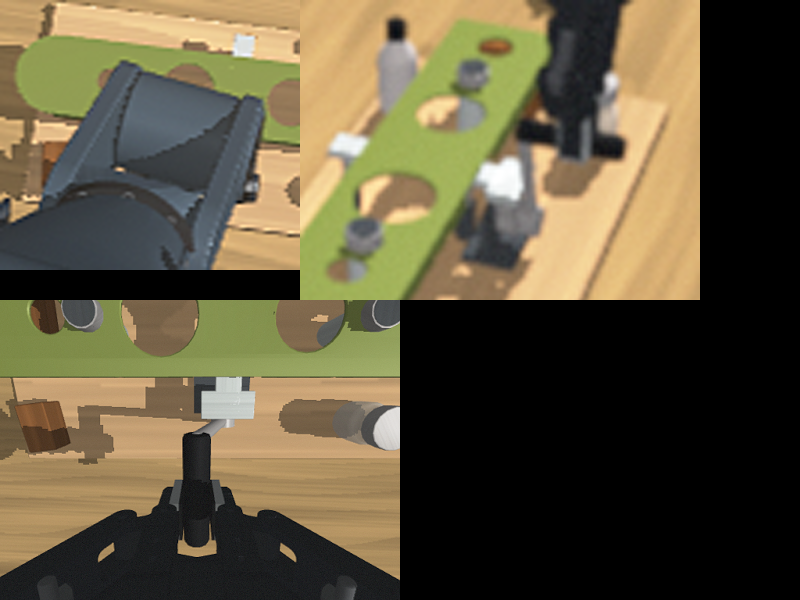

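The side view shows the handle still between the pads, near the fingertips, with its ends at crop (522,133) and (623,147). I'll intersect those rays with the handle's plane to get its height.

Run:
```python
from station import *
from h import *
S=eyes.camera_params('side');P=eyes.camera_params('wrist')
for q in[(522,133),(572,140),(623,147)]:
    o,d=ray(S,(200+(q[0]-300)/4,165+q[1]/4))
    for y in(.062,):print('side',(o+d*(y-o[1])/d[1]).round(4))
# wrist: handle root end
for q in[(184,440),(209,440)]:print('w',plane(P,(q[0]*1.28,(q[1]-300)*1.28),.142).round(4))
```

```text
side [0.5152 0.062  0.1359]
side [0.479  0.062  0.1392]
side [0.443  0.062  0.1427]
w [0.514  0.0714 0.142 ]
w [0.5146 0.0561 0.142 ]
```

The handle is at z≈0.139, so the lever is at about 72–73°. It has rolled along the pads toward the tips while turning, and now sits 66 mm ahead of the TCP. I'll ease the pads open slightly so they still cage the handle, go down 9 mm and regrip.

```bash
python3 -m inch '[{"dx":0,"dy":0,"dz":0,"wx":0,"wy":0,"wz":0},{"dx":0,"dy":0,"dz":0,"wx":0,"wy":0,"wz":0},{"dx":0,"dy":0,"dz":0.3,"wx":0,"wy":0,"wz":0},{"dx":0,"dy":0,"dz":0.3,"wx":0,"wy":0,"wz":0},{"dx":0,"dy":0,"dz":0.3,"wx":0,"wy":0,"wz":0},{"dx":0,"dy":0,"dz":0,"wx":0,"wy":0,"wz":0}]' 0.27
python3 -m inch '[{"dx":0,"dy":0,"dz":0,"wx":0,"wy":0,"wz":0},{"dx":0,"dy":0,"dz":0,"wx":0,"wy":0,"wz":0},{"dx":0,"dy":0,"dz":0,"wx":0,"wy":0,"wz":0},{"dx":0,"dy":0,"dz":0,"wx":0,"wy":0,"wz":0}]' 0 40
```

```text
t: 14.65
tcp_pos: [0.476, 0.061, 0.1944]
tool_rot: [1.0, 0.021, -0.0, -0.001]
force: [-0.6, 4.6, 2.3]
finger_gap: 0.269
gripper_force: 2.6
t: 15.15
tcp_pos: [0.476, 0.061, 0.1946]
tool_rot: [1.0, 0.021, -0.0, -0.001]
force: [0.2, 6.1, 3.8]
finger_gap: 0.199
gripper_force: 38.9
```

Clean regrip at 75°. Last 15° of the arc.

```bash
python3 -m inch '[{"dx":0,"dy":0.65,"dz":-0.2,"wx":0,"wy":0,"wz":0},{"dx":0,"dy":0.65,"dz":-0.12,"wx":0,"wy":0,"wz":0},{"dx":0,"dy":0.65,"dz":-0.1,"wx":0,"wy":0,"wz":0},{"dx":0,"dy":0.65,"dz":-0.03,"wx":0,"wy":0,"wz":0},{"dx":0,"dy":0,"dz":0,"wx":0,"wy":0,"wz":0},{"dx":0,"dy":0,"dz":0,"wx":0,"wy":0,"wz":0},{"dx":0,"dy":0,"dz":0,"wx":0,"wy":0,"wz":0}]'
python3 - <<'E'
from station import *
from h import *
P=eyes.camera_params('wrist');w=eyes.snapshot('wrist')[:,:,::-1]
b=eyes.snapshot('side')[:,:,::-1][165:265,200:290]
o=np.zeros((400,800,3),np.uint8);o[:, :360]=cv2.resize(b,(360,400),interpolation=cv2.INTER_CUBIC);o[:,360:800]=cv2.resize(w[60:260,150:370],(440,400),interpolation=cv2.INTER_CUBIC)
cv2.imwrite('pics/c5.png',o);print(sense()['force'])
Rm=cv2.Rodrigues(P['rvec'])[0]
for X in[(.4784,.0353,.145),(.515,.0370,.145),(.515,.037,.045),(.54,.0381,.09)]:
    c=Rm@np.array(X)+P['tvec'];u=c[:2]/c[2]*P['fx']+[P['cx'],P['cy']];print(X,u,((u-[150,60])*2+[360,0]))
E
```

```text
t: 16.02
tcp_pos: [0.477, 0.0356, 0.1997]
tool_rot: [1.0, 0.021, 0.0, -0.001]
force: [-1.6, 7.1, 9.1]
finger_gap: 0.193
gripper_force: 39.0
[-1.30736456  6.51374379  8.37922179]
(0.4784, 0.0353, 0.145) [252.38466649 257.95564693] [564.76933297 395.91129386]
(0.515, 0.037, 0.145) [251.97055808 183.6171948 ] [563.94111617 247.2343896 ]
(0.515, 0.037, 0.045) [252.28840767 154.30747153] [564.57681535 188.61494305]
(0.54, 0.0381, 0.09) [252.07265772 122.71443308] [564.14531544 125.42886617]
```

View pics/c5.png

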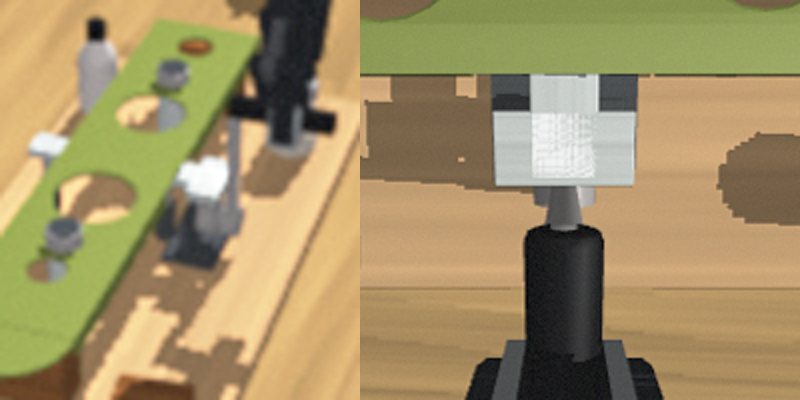

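The wrist view shows the handle (column 564), rod and axle hub (column 565) in line, so the lever is upright and under the block centre. The side view shows both pin heads seated. Handing in while holding.

```bash
python3 -c "
from station import workorder
print(workorder.sign_off())"
```

```text
the job is handed in; nothing more can be done
None
```

Both tooling pins were pressed fully home first, then the cam lever was swung upright, and the job was handed in at about 16 s with the gripper still holding the lever there.

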